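# Choose the matching kiln prop and lay the next shelf

### The job

Build the next level of the kiln: from the four spare props on the ware board pick the one exactly as tall as the two props already standing on the kiln's floor shelf, and stand it upright, centred on the empty round prop mark. Then lay the slotted kiln shelf level on all three props, square with the floor shelf and with its edges above the floor shelf's edges. Set both pieces down gently without dropping them, and leave the clay grates, the two standing props and the other spare props where they are.

Things in the scene. Friction and masses are not known exactly. Their poses are not given: they have to be found in the camera images.
- hearth: fixed kiln base: firebrick plinth 240 (x) x 190 (y) x 50 mm, steel-framed; on it, centred, the pale floor shelf 200 x 150 x 15 mm, top 65 mm above the bench. Origin: centre of the underside, on the bench; z up, x away from the robot (up to 0.25 rad askew). Brown round prop marks, 42 mm diameter, on the floor shelf at (78, 52) and (78, -52) mm, both occupied, and (-78, 0) mm, empty.
- prop_mark (a point): centre of the empty round prop mark, on the upper face of the floor shelf (65 mm above the bench), midway along the edge nearest the robot; axes parallel to the hearth's.
- prop_left: loose round kiln prop, cream cordierite, 38 mm diameter, 100 mm tall, standing on the occupied mark on the hearth's +y side; origin at the centre of its foot, z up.
- prop_right: the same kind of prop, 38 mm diameter, 100 mm tall, standing on the occupied mark on the hearth's -y side; origin at the centre of its foot, z up.
- prop_75: a loose round kiln prop standing upright on the ware board, cream cordierite, 38 mm diameter, 75 mm tall, 0.16 kg; origin at the centre of its foot, z axis up along it.
- prop_88: a loose round kiln prop standing upright on the ware board, cream cordierite, 38 mm diameter, 88 mm tall, 0.18 kg; origin at the centre of its foot, z axis up along it.
- prop_100: a loose round kiln prop standing upright on the ware board, cream cordierite, 38 mm diameter, 100 mm tall, 0.21 kg; origin at the centre of its foot, z axis up along it.
- prop_112: a loose round kiln prop standing upright on the ware board, cream cordierite, 38 mm diameter, 112 mm tall, 0.24 kg; origin at the centre of its foot, z axis up along it.
- ware_board: fixed square plywood board 150 x 150 x 18 mm on the bench that carries the four spare props in a 2 x 2 group about 88 mm apart (any prop in any place); origin: centre of its underside.
- shelf: loose slotted kiln shelf, cream cordierite, 200 (x) x 150 (y) x 12 mm, about 0.6 kg, level on two battens, underside 30 mm above the bench. Origin: centre of the underside; x along its length, z up. Two through slots, each 100 (x) x 34 mm (y), flank a middle bar 24 mm wide (y), which can be gripped at the centre with a finger in each slot. Same when turned half round.
- battens: two fixed wooden battens on the bench, each 26 x 200 x 30 mm, running along y at x = -75 and +75 mm from the origin (centre between them, on the bench); they carry the shelf's ends, and beneath its slots there is free space down to the bench.
- grate_low: lower of two loose clay stove grates, round discs with holes, 100 mm diameter, 25 mm thick, 0.34 kg, stacked on the floor shelf between the props, centred about 10 mm to +x of the hearth's centre; origin: centre of its underside.
- grate_top: upper of the two grates, same size; its top is 115 mm above the bench; origin: centre of its underside.
Not all that is in view belongs to the job. What is shaped like the prop_left but purple is not meant.

How it is judged:
On the way:
1. the 100 mm prop stands upright on the empty mark, let go (horizontal distance between prop_100 and prop_mark below 0.012 m and angle between prop_100's own z axis and vertical below 0.03 rad and z of prop_100 in the frame of hearth between 0.062 and 0.068 m and contact force between the fingers and prop_100 below 0.05 N), for 0.2 s.
At the end, for the whole second after the job is handed in: All at rest: the 100 mm prop upright (0.03 rad), within 12 mm of the mark; shelf on all three props, level within 0.025 rad, centred on the hearth within 15 mm, square within 0.09 rad; standing props and grates within 15 mm, other props within 30 mm of their starts (horizontal distance between prop_100 and prop_mark below 0.012 m and angle between each of prop_100, prop_left, prop_right's own z axis and vertical below 0.03 rad and z of prop_100 in the frame of hearth between 0.062 and 0.068 m and angle between shelf's own z axis and vertical below 0.025 rad and horizontal distance between shelf and hearth below 0.015 m and angle between the x axis of shelf and the x axis of hearth, either way round below 0.09 rad and z of shelf in the frame of hearth between 0.16 and 0.169 m and linear speed of each of shelf, prop_100 below 0.01 m/s and contact force between shelf and prop_100 above 0.1 N and contact force between shelf and prop_left above 0.1 N and contact force between shelf and prop_right above 0.1 N and distance of each of prop_left, prop_right, grate_low, grate_top from where it was at the start of the episode below 0.015 m and distance of each of prop_75, prop_88, prop_112 from where it was at the start of the episode below 0.03 m); the robot touches nothing.
It fails at once if a standing prop or a grate is shifted by more than 15 mm (distance of any of prop_left, prop_right, grate_low, grate_top from where it was at the start of the episode above 0.015 m).
It fails at once if another spare prop is moved by more than 30 mm (distance of any of prop_75, prop_88, prop_112 from where it was at the start of the episode above 0.03 m).
It fails at once if the shelf or the chosen prop is dropped (falls faster than 0.35 m/s, from 6 mm or more, out of the fingers) ((contact force between the fingers and shelf below 0.05 N and linear speed of shelf above 0.35 m/s) or (contact force between the fingers and prop_100 below 0.05 N and linear speed of prop_100 above 0.35 m/s)).
It also fails if it takes over 72 s, if anything falls off the work surface, if the arm or the gripper's body presses on something with over 40 N, if the wrist force passes 120 N, or if a joint passes its speed limit or range.

### The arm

A 6-joint arm with a two-finger parallel gripper is mounted at the origin on the work surface. World frame = base frame: x ahead of the robot, y to its left, z up, the work surface at z = 0. Lengths are in m, angles in rad, forces in N, time in s.
With the tool pointing down it reaches from about 0.25 to 0.725 m from the base axis. Payload 4 kg.
Tool frame: the origin (TCP) lies on the front face of the gripper's body, between the roots of the fingers; the fingertips stand 73 mm ahead of it and the grasp point (between the pads) lies 54 mm ahead of it; z points along the fingers, y is the line along which they close (so a half turn about z gives the same grasp; the last joint's range is limited). The gripper opens to 85 mm and grips with 20 to 120 N. Pads are 22 mm wide; open, the fingers measure 114 mm over their backs; the gripper's body (76 mm by 85 mm) begins 54 mm behind the grasp point. The pads swing forward as they close: fully open they stand 13 mm farther back than shut.
Start: joints at [0, 0.241, 0.005, 1.335, 0, 1.571], TCP at [0.5, -0, 0.304] pointing down, gripper open.
Joint ranges: [-2.72, 2.72], [-1.05, 1.87], [-1.09, 1.28], [-1.99, 2.15], [-1.42, 1.44], [-3.14, 3.14]. Speed limits (rad/s): [2.79, 2.79, 3.14, 3.14, 3.14, 3.14].

### API

Orientations are given as a unit quaternion [x, y, z, w].
In Python, from workcell import bot gives the robot as it stands. The module is installed in compiled form; this text tells all that it offers.
- The arm moves only by the tool step_arm, never from a script. Its argument "rows" is a list of rows, each a list of 2 entries, a list of its own where there are three numbers: the shift along the tool's x, y, z in mm, then the turn about the tool's z in degrees. A call has 1 to 12 rows; each row is the pose to reach, as a shift and turn from the pose commanded when the call began, along the tool's axes at that moment; what a row does not reach only later rows make up. A row lasts 1/8 s, in which the tool goes at most 62.5 mm and 10.7 degrees, less where a joint would pass 70% of its speed; a pose out of reach is approached as far as the arm can. A call with a gripper value outside its range is refused whole. "claw" is the gripper's target within -1 to 1 (shut at 1, half-way at 0, fully open at -1), set as the call begins (left out, the last holds). The fingers move at their own pace and stop on an object; the grip force is fixed at half the most. Time passes only in rows, so rows that repeat a pose let the fingers close. It gives the time, the measured TCP pose, the force, the opening and the grip force at its end, in the units of the state.
- bot.get_obs(): the state, without advancing time (a new reading comes with each control period).
- bot.camera(name): name is "scene" or "side" or "wrist"; returns (picture, depth): 400x640x3 uint8, red, green, blue; 400x640 float32, m along the optical axis (not along the pixel's ray), 0 where there is no reading.
- bot.camera_params(name): a dict with "fx", "fy", "cx", "cy" (pixels), "pose" (4x4, takes a point from camera to world coordinates). Camera axes: x right, y up, looking along -z (the intrinsics and any distortion apply to the point x, -y, -z); pixel columns grow to the right and rows downward; lengths in m; the calibration is good to about 2 mm. A picture is of the moment at which its call begins: read the wrist's pose just before it. camera_params takes no time and is no camera call; for the wrist camera it gives the pose at the moment of the call.
- bot.job_done(): hands the job in; it is judged then, once.
Trained networks look in the newest picture that a camera, given by its name, has taken for a name from the list of things; names that differ only in an ending like _2 or _b are one class to them, and where a whole thing is asked for, a point or a joint stands for the part that bears it (a point fixed in the world has none). Each returns a list of dicts, best first, with "score" (0 to 1); they miss things now and then, are a little off and sometimes report something else, mostly with a low value. They report only what shows in the picture. A call takes as long as a camera call. They do not tell look-alikes from the thing itself.
- bot.trace(target, camera): "pixels" (400x640 bool, what is visible of it) and "uv" ([column, row] in pixels, amid what is visible of it).
The state is a dict: "clock": time; "joint_pos": joint angles; "joint_vel": joint speeds; "tau": joint torques, N m; "eef_pos": TCP position; "tool_rot": TCP orientation; "ft_force": force on the tool from outside, world axes, zero at the start; "ft_torque": the same for the moment, N m; "grip_width": finger opening in m; "grasp_force": force on a finger pad.
Only numpy, scipy, OpenCV 4.12 (cv2) and the standard library are available. Lean on these libraries where they do the work, as an engineer would, in place of code of your own. Each camera call takes 0.05 s, during which the arm holds its last target. There are 200 camera calls.

## Working session

There is one attempt and no reset: what is moved stays moved. The work goes in short steps, Python scripts to look and compute and a tool call to move; the robot and the scene stay as the last step left them, time stands still between calls to the robot, and variables do not carry over. Pictures are saved under pics/ and viewed, at most 10 in all, crops included, and the job is handed in when it is done.

Besides the shell and the picture viewer there is one more tool, called after ">>>" as name(argument=value, ...) on one line, values as JSON. step_arm: Moves the arm, as the interface text tells. Its arguments: {"type":"object","properties":{"rows":{"type":"array"},"claw":{"type":"number"}},"required":["rows"]}

```bash
mkdir -p pics; cat > h.py <<'E'
import numpy as np, cv2
from workcell import bot
def snap(n):
    P=bot.camera_params(n); im,d=bot.camera(n); return im,d,P
def cloud(d,P):
    v,u=np.mgrid[:d.shape[0],:d.shape[1]]
    X=np.stack([(u-P['cx'])/P['fx']*d,-(v-P['cy'])/P['fy']*d,-d],-1)
    T=np.array(P['pose']); return X@T[:3,:3].T+T[:3,3]
def save(n,im): cv2.imwrite('pics/'+n,im[...,::-1])
E
python3 - <<'E'
from h import *
o=bot.get_obs(); print(o['clock'],o['eef_pos'],o['tool_rot'],o['grip_width'])
ims=[]
for n in ['scene','side']:
    im,d,P=snap(n); np.savez(n+'.npz',im=im,d=d,pose=P['pose'],k=[P['fx'],P['fy'],P['cx'],P['cy']]); save(n+'0.png',im); print(n,P, (d>0).mean())
    for t in ['prop_100','prop_75','prop_left','shelf','hearth','ware_board','grate_top','battens']:
        for r in bot.trace(t,n):
            C=cloud(d,P)[r['pixels']&(d>0)]
            print(t,round(r['score'],2),np.round(r['uv']),np.round(np.median(C,0),3) if len(C) else '',np.round(np.percentile(C[:,2],98),3) if len(C) else '')
E
```

```text
0.0 [ 4.99525060e-01 -7.38621565e-06  3.03000135e-01] [ 0.70711919  0.70709358 -0.00073956 -0.00075577] 0.08556729899599032
scene {'fx': 380.179826574682, 'fy': 380.179826574682, 'cx': 316.9441972133793, 'cy': 196.95639020628317, 'pose': array([[-0.62799445, -0.58858242,  0.5091107 ,  0.98849256],
       [ 0.77803737, -0.46076806,  0.42702534,  0.32958139],
       [-0.01675766,  0.6642767 ,  0.7472989 ,  0.70083231],
       [ 0.        ,  0.        ,  0.        ,  1.        ]])} 0.9959296875
prop_100 0.94 [247. 122.] [ 0.489 -0.33   0.082] 0.121
prop_100 0.93 [218. 142.] [ 0.574 -0.337  0.075] 0.109
prop_100 0.65 [266. 136.] [ 0.492 -0.244  0.088] 0.132
prop_100 0.64 [243. 161.] [ 0.581 -0.249  0.069] 0.096
prop_75 0.94 [247. 122.] [ 0.489 -0.33   0.082] 0.121
prop_75 0.93 [218. 142.] [ 0.574 -0.337  0.075] 0.109
prop_75 0.65 [266. 136.] [ 0.492 -0.244  0.088] 0.132
prop_75 0.64 [243. 161.] [ 0.581 -0.249  0.069] 0.096
prop_left 0.67 [426. 355.] [0.717 0.321 0.092] 0.103
prop_left 0.6 [461. 288.] [0.618 0.314 0.145] 0.168
shelf 0.56 [313. 201.] [ 0.553 -0.053  0.043] 0.045
hearth 0.5
[... 728 characters left out ...]
 0.094
prop_100 0.79 [293. 278.] [ 0.481 -0.271  0.103] 0.131
prop_100 0.69 [291. 315.] [ 0.478 -0.357  0.1  ] 0.12
prop_75 0.79 [332. 282.] [ 0.571 -0.273  0.078] 0.094
prop_75 0.79 [293. 278.] [ 0.481 -0.271  0.103] 0.131
prop_75 0.69 [291. 315.] [ 0.478 -0.357  0.1  ] 0.12
prop_left 0.68 [350. 140.] [0.699 0.304 0.06 ] 0.1
prop_left 0.64 [327. 121.] [0.602 0.297 0.15 ] 0.165
shelf 0.95 [312. 227.] [ 0.534 -0.068  0.04 ] 0.044
hearth 0.82 [299. 168.] [0.506 0.179 0.048] 0.07
ware_board 0.7 [314. 314.] [ 0.524 -0.326  0.017] 0.02
ware_board 0.37 [331. 316.] [ 0.563 -0.363  0.09 ] 0.108
grate_top 0.75 [302. 148.] [0.523 0.218 0.109] 0.116
battens 0.85 [338. 252.] [ 0.593 -0.126  0.027] 0.031
```

View pictures.

View pics/scene0.png

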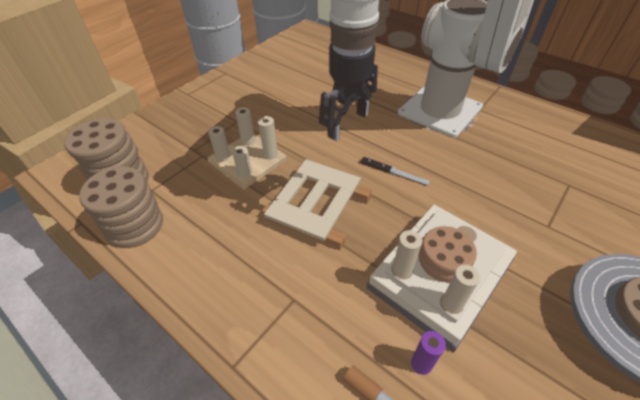

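View pics/side0.png

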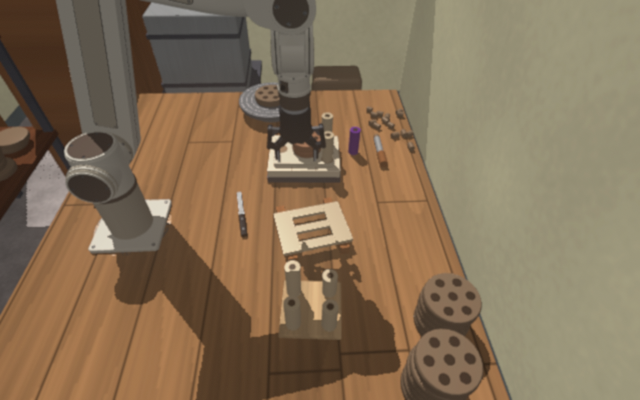

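Scene view: spare props at (247,122), (218,142), (266,136), (243,161); standing props at (407,255) and (460,290); purple decoy at (428,352); slotted shelf at (314,200). The side view agrees, with the spares near (310,295). Next I'll fit the geometry from both clouds.

```bash
cat >> h.py <<'E'
def load(n):
    z=np.load(n+'.npz'); k=z['k']; return z['im'],z['d'],dict(fx=k[0],fy=k[1],cx=k[2],cy=k[3],pose=z['pose'])
def top(C,x,y,r=.032,band=.006,zmin=.07):
    p=C[(np.hypot(C[:,0]-x,C[:,1]-y)<r)&(C[:,2]>zmin)]
    if len(p)<10: return None
    zt=np.percentile(p[:,2],97); q=p[p[:,2]>zt-band]
    (cx,cy),R=cv2.minEnclosingCircle((q[:,:2]*1000).astype(np.float32))
    return np.round([cx,cy,R,np.median(q[:,2])*1000,len(q)],1)
def rect(C,x,y,z0,z1,rx=.14):
    p=C[(abs(C[:,0]-x)<rx)&(abs(C[:,1]-y)<rx)&(C[:,2]>z0)&(C[:,2]<z1)]
    r=cv2.minAreaRect((p[:,:2]*1000).astype(np.float32)); return np.round(r[0],1),np.round(r[1],1),round(r[2],2),np.round(np.median(p[:,2])*1000,1),len(p)
E
python3 - <<'E'
from h import *
for n in ['scene','side']:
    im,d,P=load(n); C=cloud(d,P).reshape(-1,3); C=C[d.ravel()>0]
    print(n)
    for x,y in [(.48,-.345),(.57,-.345),(.485,-.26),(.57,-.26)]: print('spare',top(C,x,y))
    # standing props: points z in .15-.18 near hearth
    q=C[(C[:,2]>.155)&(C[:,2]<.18)&(C[:,0]>.5)&(C[:,1]>.1)&(C[:,1]<.4)&(C[:,0]<.7)]
    for h in (q[q[:,1]>.255],q[q[:,1]<=.255]):
        if len(h)>5: print('stand',len(h),np.median(h,0).round(3), top(C,*np.median(h[:,:2],0),zmin=.14))
    print('shelf',rect(C,.54,-.06,.036,.055))
    print('hearth',rect(C,.53,.25,.058,.073,.16))
    print('board',rect(C,.53,-.3,.012,.024,.11))
E
```

```text
scene
spare [ 481.6 -342.    20.7  119.   116. ]
spare [ 568.7 -349.8   20.3  106.9  129. ]
spare [ 484.2 -255.2   19.4  130.8  130. ]
spare [ 573.5 -260.5   20.1   94.2  140. ]
stand 479 [0.608 0.314 0.166] [604.9 313.9  19.9 166.2 418. ]
stand 393 [0.604 0.21  0.166] [600.2 209.6  19.7 166.3 341. ]
shelf (array([539.6, -58.3]), array([203.4, 151.3]), 12.12, np.float64(43.1), 3472)
hearth (array([524.5, 263.9]), array([150.4, 202.8]), 87.39, np.float64(66.2), 2972)
board (array([ 527.2, -300.5]), array([153.5, 150.9]), 85.12, np.float64(19.0), 1328)
side
spare [ 478.5 -344.5   19.5  117.1  210. ]
spare [ 563.5 -351.9   19.5  105.3  199. ]
spare [ 480.  -258.1   20.1  129.1  179. ]
spare [ 572.7 -261.8   20.1   92.   165. ]
stand 80 [0.602 0.307 0.162] [600.5 310.4  20.5 162.8  66. ]
stand 74 [0.6   0.202 0.163] [595.1 205.5  20.1 163.   63. ]
shelf (array([536. , -60.9]), array([200.5, 154.1]), 12.08, np.float64(40.5), 2253)
hearth (array([550.8, 250.8]), array([149.7, 265.8]), 84.16, np.float64(63.3), 626)
board (array([ 522.5, -304. ]), array([151.6, 149.3]), 84.71, np.float64(17.0), 1983)
```

>>> step_arm(rows=[[[-60, -5, -10], 8], [[-120, -10, -20], 16], [[-180, -15, -30], 24], [[-240, -20, -30], 32], [[-300, -20, -30], 40], [[-300, -20, -30], 45], [[-300, -20, -30], 45], [[-300, -20, -30], 45]], claw=-0.5)

```text
clock: 1.9
eef_pos: [0.4801, -0.2995, 0.3339]
tool_rot: [0.923, 0.384, -0.0, -0.0]
ft_force: [0.1, 0.5, 0.3]
grip_width: 0.064
grasp_force: 0.0
```

```bash
python3 - <<'E'
from h import *
o=bot.get_obs(); print(o['clock'],o['eef_pos'],o['tool_rot'],o['grip_width'],o['joint_pos'])
im,d,P=snap('wrist'); save('w1.png',im); np.savez('w1.npz',im=im,d=d,pose=P['pose'],k=[P['fx'],P['fy'],P['cx'],P['cy']])
print(P['pose'].round(3),P['fx'])
C=cloud(d,P).reshape(-1,3)[d.ravel()>0]
for x,y in [(.48,-.345),(.566,-.351),(.482,-.258),(.573,-.261)]: print(top(C,x,y))
print('board',rect(C,.525,-.3,.012,.024,.11))
E
```

```text
1.9 [ 0.48006798 -0.29945654  0.33394328] [ 9.23492230e-01  3.83617121e-01 -9.56283206e-06 -7.58809889e-05] 0.0639947133724925 [-5.57750734e-01  3.64747788e-01  2.54007109e-01  1.46019032e+00
  7.25236267e-05  1.79642209e+00]
[[ 0.709  0.668  0.228  0.538]
 [-0.705  0.67   0.23  -0.241]
 [ 0.001 -0.324  0.946  0.404]
 [ 0.     0.     0.     1.   ]] 289.72396324176555
[ 505.2 -335.1   12.7  331.9  286. ]
[ 564.1 -350.8   19.   105.9 1029. ]
[ 475.9 -281.    12.8  352.  1514. ]
[ 571.  -261.    18.9   92.9 1159. ]
board (array([ 522.7, -303.1]), array([150.1, 150.3]), 85.15, np.float64(17.9), 8654)
```

View pics/w1.png

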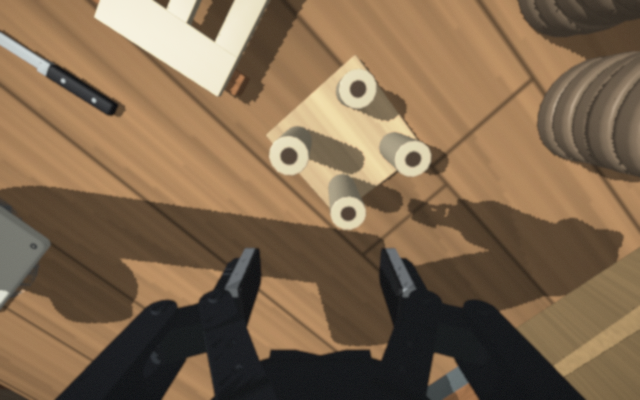

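```bash
python3 - <<'E'
from h import *
im,d,P=load('w1'); C=cloud(d,P).reshape(-1,3)[d.ravel()>0]; C=C[C[:,2]<.15]
for x,y in [(.48,-.345),(.566,-.351),(.482,-.258),(.573,-.261)]: print(top(C,x,y,r=.035))
c=cv2.resize(im[40:260,230:470],None,fx=2.5,fy=2.5); save('w1c.png',c)
E
```

```text
[ 477.4 -343.3   19.   118.   930. ]
[ 564.1 -350.8   19.   105.9 1029. ]
[ 480.1 -256.5   19.   129.9 1214. ]
[ 571.  -261.    18.9   92.9 1159. ]
```

View pics/w1c.png

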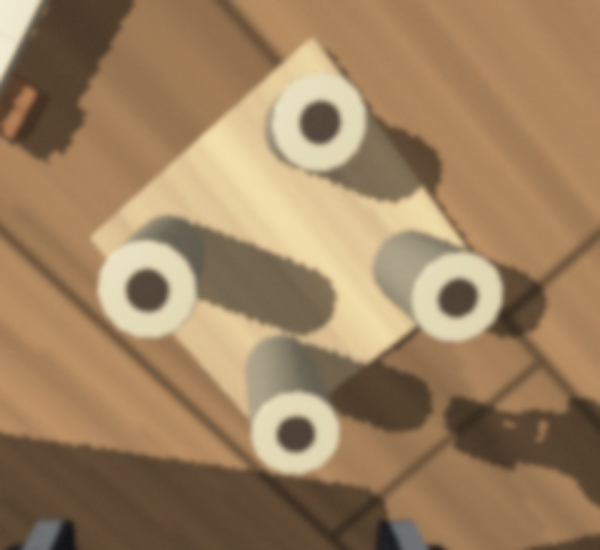

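The wrist depth gives tops at 118.0, 105.9, 129.9 and 92.9 mm. So the 100 mm prop is the one at (295,433) in the crop, world (478,-343.5) mm, and the crop shows it free of look-alikes. Reaching for it now.

>>> step_arm(rows=[[[-33, 30, 0], 0], [[-33, 30, 40], 0], [[-33, 30, 80], 0], [[-33, 30, 120], 0], [[-33, 30, 150], 0], [[-33, 30, 170], 0], [[-33, 30, 184], 0], [[-33, 30, 184], 0]])

```text
clock: 2.95
eef_pos: [0.4777, -0.3437, 0.1492]
tool_rot: [0.924, 0.383, -0.0, -0.001]
ft_force: [0.6, 0.3, -0.1]
grip_width: 0.0639
grasp_force: 0.0
```

>>> step_arm(rows=[[[0, 0, 0], 0], [[0, 0, 0], 0], [[0, 0, 0], 0], [[0, 0, 0], 0], [[0, 0, 0], 0], [[0, 0, 0], 0]], claw=1)

```text
clock: 3.7
eef_pos: [0.4785, -0.3449, 0.1513]
tool_rot: [0.924, 0.383, 0.001, 0.001]
ft_force: [0.2, 1.6, 6.0]
grip_width: 0.0366
grasp_force: 59.9
```

>>> step_arm(rows=[[[0, 0, -20], 0], [[0, 0, -60], 0], [[0, 0, -110], 0], [[0, 0, -160], 0], [[25, -28, -195], -4], [[60, -67, -200], -9], [[95, -106, -200], -14], [[130, -145, -200], -19], [[165, -184, -200], -24], [[200, -223, -200], -29], [[235, -262, -200], -34], [[270, -301, -200], -39]])

```text
clock: 5.2
eef_pos: [0.4554, 0.0606, 0.3494]
tool_rot: [0.742, 0.67, -0.0, -0.0]
ft_force: [1.1, 0.6, -2.3]
grip_width: 0.0368
grasp_force: 60.5
```

>>> step_arm(rows=[[[35, -5, 0], -2], [[75, -10, 0], -5], [[105, -15, 0], -6], [[119, -18, 0], -6], [[119, -18, 0], -6], [[119, -18, 0], -6]])

```text
clock: 5.95
eef_pos: [0.4505, 0.1785, 0.3498]
tool_rot: [0.708, 0.707, -0.0, 0.0]
ft_force: [0.3, 0.5, -2.3]
grip_width: 0.0365
grasp_force: 60.5
```

```bash
cat >> h.py <<'E'
def wsnap(n):
    o=bot.get_obs(); im,d,P=snap('wrist'); save(n+'.png',im); np.savez(n+'.npz',im=im,d=d,pose=P['pose'],k=[P['fx'],P['fy'],P['cx'],P['cy']])
    print(o['clock'],np.round(o['eef_pos'],4),np.round(o['tool_rot'],4),o['grip_width'],np.round(o['joint_pos'],2)); return im,d,P
E
python3 - <<'E'
from h import *
im,d,P=wsnap('w2')
C=cloud(d,P).reshape(-1,3)[d.ravel()>0]; D=C[C[:,2]<.175]
for x,y in [(.601,.311),(.596,.206)]: print(top(D,x,y,zmin=.14,r=.035))
print('hearth',rect(D,.523,.263,.061,.069,.16))
print('plinth',rect(D,.523,.263,.045,.053,.16))
q=D[(D[:,2]>.112)&(D[:,2]<.118)]; print('grate',cv2.minEnclosingCircle((q[:,:2]*1000).astype(np.float32)),len(q))
W=cloud(d,P); m=(abs(W[...,2]-.065)<.005)&(np.hypot(W[...,0]-.445,W[...,1]-.266)<.03)
hsv=cv2.cvtColor(im,cv2.COLOR_RGB2HSV)
for lo in (60,80,100):
    mm=m&(hsv[...,1]>lo); p=W[mm][:,:2]*1000
    if len(p)>5: print(lo,len(p),cv2.minEnclosingCircle(p.astype(np.float32)),np.median(p,0),np.median(W[mm][:,2]))
E
```

```text
5.95 [0.4505 0.1785 0.3498] [ 7.075e-01  7.067e-01 -4.000e-04  2.000e-04] 0.03654403642239572 [ 0.38  0.2   0.07  1.44 -0.    1.95]
[ 602.4  312.1   19.4  164.8 2196. ]
[ 596.9  207.    19.4  164.9 1443. ]
hearth (array([522. , 262.6]), array([150.4, 199.9]), 87.4, np.float64(64.9), 13507)
plinth (array([522.2, 262.7]), array([190.5, 239.8]), 87.38, np.float64(49.8), 8510)
grate ((316.694580078125, 140.94390869140625), 334.69805908203125) 8129
60 999 ((444.5472717285156, 266.7569274902344), 19.91581153869629) [444.06174972 267.14348148] 0.06532898347023391
80 53 ((443.68341064453125, 264.1151123046875), 15.726612091064453) [448.52050226 255.16209026] 0.06558003937412665
```

View pics/w2.png

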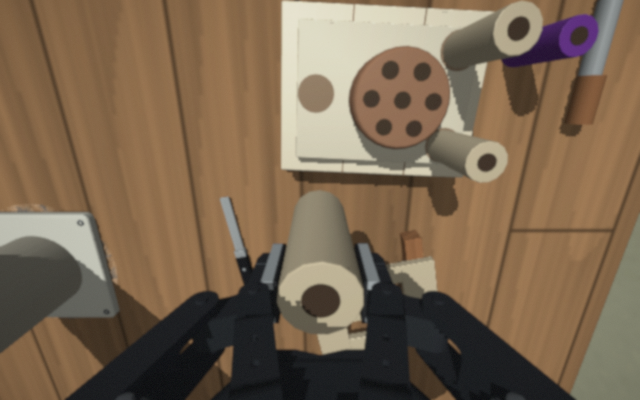

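```bash
python3 - <<'E'
from h import *
im,d,P=load('w2'); C=cloud(d,P).reshape(-1,3)[d.ravel()>0]
p=C[(abs(C[:,0]-.4505)<.03)&(abs(C[:,1]-.18)<.035)&(C[:,2]>.2)&(C[:,2]<.345)]
for z in np.arange(.21,.345,.01):
    q=p[abs(p[:,2]-z)<.004]
    if len(q)>10:
        A=np.c_[q[:,0],q[:,1],np.ones(len(q))]; s=np.linalg.lstsq(A,-(q[:,0]**2+q[:,1]**2),rcond=None)[0]; print(round(z,3),len(q),np.percentile(q[:,0],[2,50,98]).round(4),q[:,1].min().round(4),q[:,1].max().round(4),(-s[:2]/2).round(4))
print(p[:,2].min(),p[:,2].max())
E
```

```text
0.22 124 [0.4311 0.4485 0.4652] 0.1843 0.1981 [0.4483 0.1788]
0.23 174 [0.4315 0.4485 0.4655] 0.1843 0.1982 [0.4484 0.179 ]
0.24 200 [0.4315 0.4482 0.4657] 0.1842 0.1982 [0.4485 0.179 ]
0.25 232 [0.4317 0.4483 0.4654] 0.1846 0.1983 [0.4486 0.1791]
0.26 264 [0.4318 0.4484 0.4656] 0.1845 0.1984 [0.4487 0.1791]
0.27 324 [0.432 0.449 0.466] 0.1845 0.1984 [0.4489 0.1792]
0.28 446 [0.4264 0.4485 0.4727] 0.1834 0.1985 [0.4491 0.1742]
0.29 819 [0.4216 0.4505 0.4795] 0.1831 0.1984 [0.4498 0.166 ]
0.3 1015 [0.4214 0.4504 0.4793] 0.1833 0.1988 [0.4498 0.1658]
0.31 1186 [0.4226 0.4495 0.4785] 0.1663 0.1988 [0.4498 0.1722]
0.32 4444 [0.4254 0.4487 0.4756] 0.1611 0.1986 [0.4501 0.1825]
0.33 876 [0.4211 0.4686 0.4797] 0.1883 0.1922 [0.45  0.181]
0.34 366 [0.4208 0.4493 0.4778] 0.1886 0.1953 [0.4494 0.1656]
0.2168411219655575 0.3449999975416092
```

>>> step_arm(rows=[[[30, -2, 0], 0], [[60, -3, 0], 0], [[80, -4, 0], 0], [[88, -4, 20], 0], [[88, -4, 50], 0], [[88, -4, 85], 0], [[88, -4, 115], 0], [[88, -4, 132], 0], [[88, -4, 142], 0], [[88, -4, 147], 0], [[88, -4, 147], 0], [[88, -4, 147], 0]])

```text
clock: 7.5
eef_pos: [0.4469, 0.2677, 0.2037]
tool_rot: [0.707, 0.707, 0.001, 0.0]
ft_force: [-0.4, -0.1, -2.2]
grip_width: 0.0368
grasp_force: 60.5
```

```bash
python3 - <<'E'
from h import *
im,d,P=wsnap('w3'); print(bot.get_obs()['ft_force'])
C=cloud(d,P).reshape(-1,3)[d.ravel()>0]
p=C[(abs(C[:,0]-.4445)<.03)&(abs(C[:,1]-.267)<.035)&(C[:,2]<.16)]
for z in np.arange(.07,.13,.01):
    q=p[abs(p[:,2]-z)<.004]
    if len(q)>10:
        A=np.c_[q[:,:2],np.ones(len(q))]; s=np.linalg.lstsq(A,-(q[:,0]**2+q[:,1]**2),rcond=None)[0]; print(round(z,3),len(q),(-s[:2]/2).round(4))
E
```

```text
7.5 [0.4469 0.2677 0.2037] [7.071e-01 7.071e-01 7.000e-04 2.000e-04] 0.036809784647765895 [ 0.54  0.35 -0.12  1.1  -0.    2.11]
[ 0.02943873  0.39219495 -2.17594978]
0.07 143 [0.4498 0.2756]
0.08 163 [0.4449 0.2683]
0.09 189 [0.4451 0.2684]
0.1 216 [0.4451 0.2684]
0.11 258 [0.4453 0.2684]
0.12 298 [0.4454 0.2684]
```

>>> step_arm(rows=[[[-2, -1, 1], 0], [[-2, -1, 2], 0], [[-2, -1, 3], 0], [[-2, -1, 4], 0], [[-2, -1, 5], 0], [[-2, -1, 6], 0], [[-2, -1, 6], 0], [[-2, -1, 6], 0]])

```text
clock: 8.55
eef_pos: [0.4454, 0.2655, 0.1983]
tool_rot: [0.707, 0.707, 0.001, 0.0]
ft_force: [-3.1, -0.9, 7.1]
grip_width: 0.0368
grasp_force: 61.6
```

Contact is made (about 9 N above the hanging weight), so I'll open and then rise.

>>> step_arm(rows=[[[0, 0, 0], 0], [[0, 0, 0], 0], [[0, 0, 0], 0], [[0, 0, 0], 0], [[0, 0, 0], 0], [[0, 0, 0], 0]], claw=-0.5)

```text
clock: 9.3
eef_pos: [0.4455, 0.2655, 0.1969]
tool_rot: [0.707, 0.707, -0.0, -0.0]
ft_force: [-0.2, -0.3, 0.6]
grip_width: 0.0642
grasp_force: 0.0
```

>>> step_arm(rows=[[[0, 0, -15], 0], [[0, 0, -40], 0], [[0, 0, -75], 0], [[0, 0, -110], 0], [[-20, 0, -145], 0], [[-50, 0, -150], 0], [[-75, 0, -150], 0], [[-85, 0, -150], 0], [[-85, 0, -150], 0]])

```text
clock: 10.42
eef_pos: [0.4456, 0.1802, 0.3475]
tool_rot: [0.707, 0.707, 0.0, 0.0]
ft_force: [-0.4, 0.0, 0.0]
grip_width: 0.064
grasp_force: 0.0
```

```bash
python3 - <<'E'
from h import *
im,d,P=wsnap('w4')
C=cloud(d,P).reshape(-1,3)[d.ravel()>0]; D=C[C[:,2]<.175]
for x,y in [(.602,.312),(.597,.207),(.4445,.267)]: print(top(D,x,y,zmin=.14,r=.035))
print('hearth',rect(D,.523,.263,.061,.069,.16))
E
```

```text
10.425 [0.4456 0.1802 0.3475] [7.075e-01 7.067e-01 5.000e-04 0.000e+00] 0.06398197146255724 [0.38 0.19 0.05 1.43 0.   1.96]
[ 602.2  312.1   19.4  164.8 2229. ]
[ 597.1  207.2   19.3  164.9 1466. ]
[ 443.4  266.3   18.9  164.9 1720. ]
hearth (array([522.2, 262.5]), array([150.5, 200.2]), 87.26, np.float64(64.9), 11917)
```

>>> step_arm(rows=[[[-25, 18, 0], -10], [[-50, 37, 0], -20], [[-75, 56, 0], -30], [[-100, 75, 0], -40], [[-125, 94, 0], -50], [[-150, 113, 0], -60], [[-175, 132, 0], -70], [[-200, 150, 0], -80], [[-223, 169, 0], -90], [[-223, 169, 0], -100], [[-223, 169, 0], -102], [[-223, 169, 0], -102]], claw=0)

```text
clock: 11.98
eef_pos: [0.6146, -0.0417, 0.3467]
tool_rot: [-0.104, 0.995, 0.0, -0.0]
ft_force: [0.5, 0.7, 0.1]
grip_width: 0.0423
grasp_force: 0.0
```

```bash
python3 - <<'E'
from h import *
im,d,P=wsnap('w5')
W=cloud(d,P); C=W.reshape(-1,3)[d.ravel()>0]
print('shelf',rect(C,.537,-.06,.037,.047))
m=(abs(W[...,2]-.042)<.004)&(np.hypot(W[...,0]-.537,W[...,1]+.06)<.14)
p=W[m][:,:2]*1000; r=cv2.minAreaRect(p.astype(np.float32)); a=np.deg2rad(r[2] if r[1][0]>r[1][1] else r[2]-90)
q=(p-r[0])@np.array([[np.cos(a),-np.sin(a)],[np.sin(a),np.cos(a)]])
print(np.rad2deg(a)); mid=q[abs(q[:,0])<30][:,1]; h=np.histogram(mid,np.arange(-80,81,2)); print(list(zip(h[1].astype(int),h[0])))
E
```

```text
11.975 [ 0.6146 -0.0417  0.3467] [-1.041e-01  9.946e-01  1.000e-04 -2.000e-04] 0.04231923176947819 [-0.07  0.47  0.45  1.55  0.   -0.28]
shelf (array([536.9, -60.1]), array([199. , 150.3]), 11.93, np.float64(41.8), 16427)
11.927279472351074
[(np.int64(-80), np.int64(0)), (np.int64(-78), np.int64(0)), (np.int64(-76), np.int64(31)), (np.int64(-74), np.int64(87)), (np.int64(-72), np.int64(82)), (np.int64(-70), np.int64(87)), (np.int64(-68), np.int64(84)), (np.int64(-66), np.int64(82)), (np.int64(-64), np.int64(89)), (np.int64(-62), np.int64(80)), (np.int64(-60), np.int64(86)), (np.int64(-58), np.int64(90)), (np.int64(-56), np.int64(77)), (np.int64(-54), np.int64(89)), (np.int64(-52), np.int64(83)), (np.int64(-50), np.int64(84)), (np.int64(-48), np.int64(92)), (np.int64(-46), np.int64(13)), (np.int64(-44), np.int64(0)), (np.int64(-42), np.int64(0)), (np.int64(-40), np.int64(0)), (np.int64(-38), np.int64(0)), (np.int64(-36), np.int64(0)), (np.int64(-34), np.int64(0)), (np.int64(-32), np.int64(0)), (np.int64(-30), np.int64(0)), (np.int64(-28), np.int64(0)), (np.int64(-26), np.int64(0)), (n
[... 841 characters left out ...]
2), np.int64(0)), (np.int64(34), np.int64(0)), (np.int64(36), np.int64(0)), (np.int64(38), np.int64(0)), (np.int64(40), np.int64(0)), (np.int64(42), np.int64(0)), (np.int64(44), np.int64(13)), (np.int64(46), np.int64(87)), (np.int64(48), np.int64(85)), (np.int64(50), np.int64(90)), (np.int64(52), np.int64(77)), (np.int64(54), np.int64(88)), (np.int64(56), np.int64(82)), (np.int64(58), np.int64(81)), (np.int64(60), np.int64(87)), (np.int64(62), np.int64(82)), (np.int64(64), np.int64(89)), (np.int64(66), np.int64(85)), (np.int64(68), np.int64(83)), (np.int64(70), np.int64(82)), (np.int64(72), np.int64(83)), (np.int64(74), np.int64(37)), (np.int64(76), np.int64(0)), (np.int64(78), np.int64(0))]
```

View pics/w5.png

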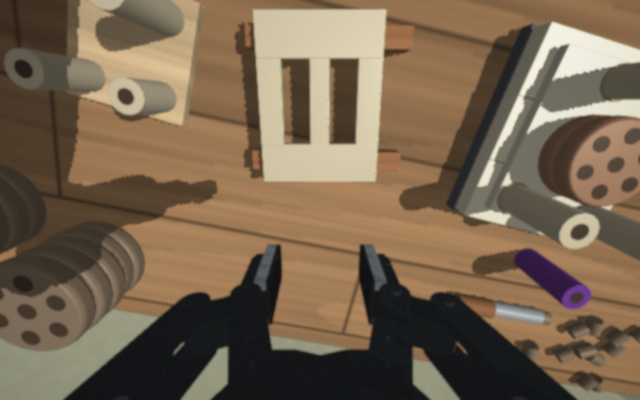

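Picture: the shelf lies at (320,95), with its slots at (295,100) and (343,100), bar between. Measured centre is (537,-60) mm, top 41.8 mm, yaw 11.9°. Fingers match the slots, so I'm descending.

>>> step_arm(rows=[[[40, 0, 0], 0], [[80, 0, 20], 0], [[80, 0, 70], 0], [[80, 0, 120], 0], [[80, 0, 160], 0], [[80, 0, 185], 0], [[80, 0, 205], 0], [[80, 0, 225], 0], [[80, 0, 240], 0], [[80, 0, 250], 0], [[80, 0, 255], 0], [[80, 0, 255], 0]])

```text
clock: 13.52
eef_pos: [0.5363, -0.0592, 0.0919]
tool_rot: [-0.104, 0.995, -0.0, 0.0]
ft_force: [0.4, -0.7, 0.6]
grip_width: 0.0427
grasp_force: 0.0
```

>>> step_arm(rows=[[[0, 0, 0], 0], [[0, 0, 0], 0], [[0, 0, 0], 0], [[0, 0, 0], 0], [[0, 0, 0], 0], [[0, 0, 0], 0]], claw=1)

```text
clock: 14.28
eef_pos: [0.5368, -0.0591, 0.0927]
tool_rot: [-0.105, 0.995, 0.0, 0.001]
ft_force: [-0.9, 0.7, 5.3]
grip_width: 0.0226
grasp_force: 60.2
```

>>> step_arm(rows=[[[0, 0, -5], 0], [[0, 0, -20], 0], [[0, 0, -45], 0], [[0, 0, -75], 0], [[0, 0, -105], 0], [[0, 0, -135], 0], [[0, 0, -160], 0], [[0, 0, -175], 0], [[0, 0, -180], 0], [[-2, 15, -180], 1], [[-7, 45, -180], 2], [[-13, 80, -180], 4]])

```text
clock: 15.78
eef_pos: [0.5316, 0.022, 0.2706]
tool_rot: [-0.068, 0.998, -0.0, -0.001]
ft_force: [1.0, 0.9, -4.6]
grip_width: 0.0227
grasp_force: 59.4
```

>>> step_arm(rows=[[[-4, 35, 0], 2], [[-8, 70, 0], 4], [[-12, 105, 0], 6], [[-15, 140, 0], 8], [[-18, 175, 0], 10], [[-21, 205, 0], 10.6], [[-23, 228, 0], 10.6], [[-24, 240, 0], 10.6], [[-24, 240, 0], 10.6], [[-24, 240, 0], 10.6], [[-24, 240, 0], 10.6]])

```text
clock: 17.15
eef_pos: [0.5229, 0.2618, 0.2721]
tool_rot: [0.023, 1.0, -0.0, 0.0]
ft_force: [-0.4, 0.8, -4.7]
grip_width: 0.0229
grasp_force: 59.5
```

```bash
python3 - <<'E'
from h import *
im,d,P=wsnap('w6')
W=cloud(d,P); C=W.reshape(-1,3)[d.ravel()>0]
def fit(z0,z1): print(rect(C,.523,.2625,z0,z1,.13))
s=C[(C[:,2]>.2)&(C[:,2]<.235)]; print(np.percentile(s[:,2],[5,50,95])); zt=np.median(s[:,2]); fit(zt-.005,zt+.005)
q=s[abs(s[:,2]-zt)<.006]; A=np.c_[q[:,:2],np.ones(len(q))]; print('slope',np.linalg.lstsq(A,q[:,2],rcond=None)[0])
im,d,P=snap('scene'); save('s6.png',im); C=cloud(d,P).reshape(-1,3)[d.ravel()>0]
s=C[(C[:,2]>.2)&(C[:,2]<.24)&(abs(C[:,0]-.523)<.13)&(abs(C[:,1]-.26)<.1)]; zt=np.median(s[:,2]); print(zt); fit(zt-.005,zt+.005)
E
```

```text
17.15 [0.5229 0.2618 0.2721] [ 2.340e-02  9.997e-01 -2.000e-04  0.000e+00] 0.022890588770613462 [ 0.46  0.42  0.18  1.33 -0.    0.51]
[0.21973512 0.2210142  0.22213129]
(array([513.2, 261.1]), array([151., 181.]), 87.4, np.float64(221.0), 72525)
slope [-0.00168242 -0.00222265  0.22236912]
0.2222458645248232
(array([523.9, 262.1]), array([150.2, 203.5]), 87.37, np.float64(222.3), 5327)
```

View pics/s6.png

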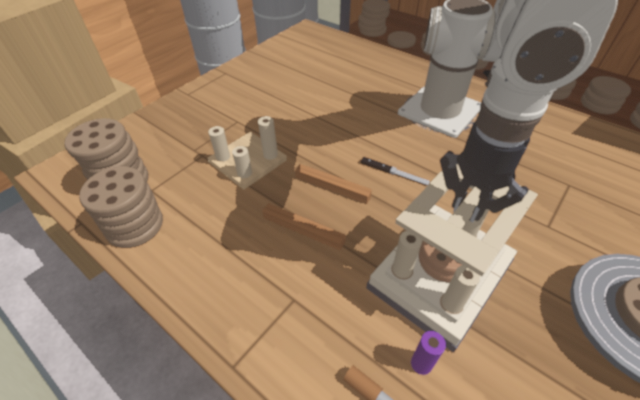

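The shelf hangs level above the kiln around (465,225), aligned within about 2 mm and about 0°. Lowering gently.

>>> step_arm(rows=[[[0, 1, 8], 0], [[0, 1, 18], 0], [[0, 1, 28], 0], [[0, 1, 35], 0], [[0, 1, 39], 0], [[0, 1, 41], 0], [[0, 1, 42], 0], [[0, 1, 43], 0], [[0, 1, 44], 0], [[0, 1, 44], 0], [[0, 1, 44], 0]])

```text
clock: 18.62
eef_pos: [0.5228, 0.2638, 0.228]
tool_rot: [0.023, 1.0, 0.0, 0.0]
ft_force: [-0.2, 0.1, -4.8]
grip_width: 0.023
grasp_force: 59.5
```

Not in contact yet; I'll continue 1 mm at a time.

>>> step_arm(rows=[[[0, 0, 0.5], 0], [[0, 0, 1], 0], [[0, 0, 1], 0], [[0, 0, 1], 0]])

```text
clock: 19.12
eef_pos: [0.5228, 0.2638, 0.2278]
tool_rot: [0.023, 1.0, 0.0, 0.0]
ft_force: [-2.5, -1.6, 3.7]
grip_width: 0.0229
grasp_force: 60.5
```

>>> step_arm(rows=[[[0, 0, 0], 0], [[0, 0, 0], 0], [[0, 0, 0], 0], [[0, 0, 0], 0], [[0, 0, 0], 0], [[0, 0, 0], 0]], claw=0)

```text
clock: 19.88
eef_pos: [0.5227, 0.2638, 0.2269]
tool_rot: [0.023, 1.0, 0.0, -0.0]
ft_force: [0.2, 0.1, -0.4]
grip_width: 0.0426
grasp_force: 0.0
```

>>> step_arm(rows=[[[0, 0, -8], 0], [[0, 0, -20], 0], [[0, 0, -40], 0], [[0, 0, -65], 0], [[0, 0, -90], 0], [[-30, -40, -110], 0], [[-30, -80, -110], 0], [[-30, -80, -110], 0]])

```text
clock: 20.88
eef_pos: [0.5495, 0.1801, 0.3386]
tool_rot: [0.025, 1.0, 0.0, 0.001]
ft_force: [0.0, 0.4, -0.4]
grip_width: 0.0431
grasp_force: 0.0
```

```bash
python3 - <<'E'
from h import *
print(bot.get_obs()['clock'],bot.get_obs()['eef_pos'])
im,d,P=snap('scene'); save('s7.png',im); C=cloud(d,P).reshape(-1,3)[d.ravel()>0]
print(rect(C,.523,.2625,.172,.185,.13))
q=C[(abs(C[:,2]-.178)<.007)&(abs(C[:,0]-.523)<.12)&(abs(C[:,1]-.262)<.1)]; A=np.c_[q[:,:2],np.ones(len(q))]; print(np.linalg.lstsq(A,q[:,2],rcond=None)[0])
E
```

```text
20.875 [0.5494976  0.18012044 0.33859533]
(array([525., 264.]), array([150.3, 202.3]), 87.47, np.float64(178.1), 6684)
[-0.0016239   0.00097929  0.17854143]
```

View pics/s7.png

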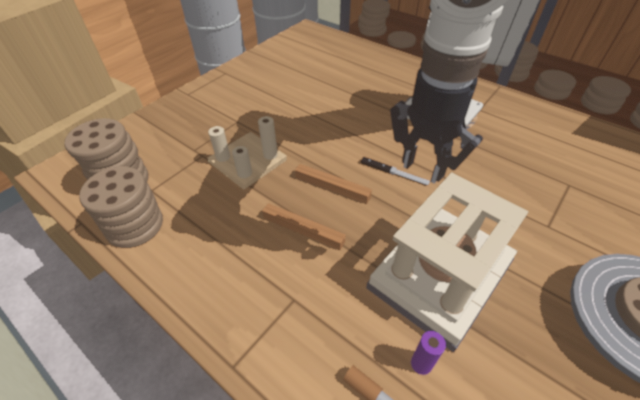

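The shelf sits level on the props around (460,225), at (525,264) mm against the hearth's (524.5,263.9) in the same camera. It is square, and the arm is clear.

```bash
python3 -c "
from workcell import bot
print(bot.job_done())"
```

```text
the job is handed in; nothing more can be done
None
```

The job is handed in (no verdict was returned): the 100 mm prop stands within about 1 mm of the mark, and the slotted shelf lies level and square on the props, centred within about 1 mm.

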